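# Close the cheese mould with its double lid, then take the cover off the follower

## Robot

A 7-joint arm with a two-finger parallel gripper is mounted at the origin on the work surface. World frame = base frame: x ahead of the robot, y to its left, z up, the work surface at z = 0. Lengths are in mm, angles in rad, forces in N, time in s.
With the tool pointing down it reaches from about 400 to 925 mm from the base axis. Payload 4.1 kg.
Tool frame: the origin (TCP) lies between the finger pads; the fingertips stand 8 mm ahead of it and the grasp point (between the pads) lies 11 mm behind it; z points along the fingers, x is the direction in which the jaws open and shut, and the axes are right-handed (so a half turn about z gives the same grasp; the last joint's range is limited). The gripper opens to 85 mm and grips with 20 to 120 N. Pads are 22 mm wide; open, the fingers measure 114 mm over their backs; the gripper's body (76 mm by 85 mm) begins 54 mm behind the grasp point. The pads swing forward as they close: fully open they stand 13 mm farther back than shut.
Start: joints at [1.155, 0.398, 0.045, 1.537, -0.019, 1.207, -0.051], TCP at [202.53, -617.676, 239.347] pointing down, gripper open.
Joint ranges: [-2.82, 2.82], [-0.49, 2.23], [-1.37, 1.46], [0, 2.46], [-1.36, 4.5], [0.23, 2], [-2.94, 2.94]. Speed limits (rad/s): [2.57, 2.57, 3.14, 3.14, 3.14, 3.14, 3.14].

## Interface

Orientations are given as a unit quaternion [x, y, z, w].
In Python, from cell import env gives the robot as it stands.
- The arm moves only by the tool move_arm, never from a script. Its argument "deltas" is a list of rows, each a list of 3 entries, a list of its own where there are three numbers: the shift along the world's x, y, z in mm, then the turn about the world's z in degrees, then the opening, from -1 (shut) to 1 (fully open), so that 0 is half open. In form: [[[x, y, z], roll, claw], ...]. A call has 1 to 8 rows; each row is the pose to reach, as a shift and turn from the pose commanded when the call began; what a row does not reach only later rows make up. A row lasts 1/10 s, in which the tool goes at most 50 mm and 8.59 degrees, less where a joint would pass 70% of its speed; a pose out of reach is approached as far as the arm can. A call with a gripper value outside its range is refused whole. The fingers move at their own pace and stop on an object; "squeeze" is the grip in N (left out, the last holds). Time passes only in rows, so rows that repeat a pose let the fingers close. It gives the time, the measured TCP pose, the force and the opening at its end, in the units of the state.
- env.observe(): the state, without advancing time (a new reading comes with each control period).
- env.camera(name): name is "side" or "top"; returns (picture, depth): 420x560x3 uint8, red, green, blue; 420x560 float32, mm along the optical axis (not along the pixel's ray), 0 where there is no reading.
- env.get_calibration(name): a dict with "vertical_fov" (degrees; the focal length in pixels is half the picture's height over the tangent of half this angle, whatever the lens; pixels are square), "cx", "cy" (the principal point, pixels), "camera_from_world" (4x4, takes a point from world to camera coordinates). Camera axes: x right, y down, z forward; pixel columns grow to the right and rows downward; lengths in mm; the calibration is good to about 2 mm. A picture is of the moment at which its call begins. get_calibration takes no time and is no camera call.
- env.close_job(): hands the job in, once; it reports no verdict.
The state is a dict: "t": time; "q": joint angles; "dq": joint speeds; "joint_torque": joint torques, N m; "position": TCP position; "eef_rot": TCP orientation; "wrist_force": force on the tool from outside, world axes, zero at the start; "wrist_torque": the same for the moment, N m; "gripper_width": finger opening in mm.
Only numpy, scipy, OpenCV 4.12 (cv2) and the standard library are available. Lean on these libraries where they do the work, as an engineer would, in place of code of your own. Each camera call takes 0.05 s, during which the arm holds its last target. There are 200 camera calls.

## Task

The double lid standing on the small wooden board is a white follower with a metal cover nested over its post. Lift the two together by the follower's post, carry them to the steel mould and lower them (do not drop them) so that the follower rests flat on the cheese inside and the cover lies on the mould's rim, and let go of the post. Then lift the cover alone by its neck, leaving the follower lying undisturbed on the cheese, and finish while holding the cover still and about level in the air, entirely above the top of the post; leave the other things on the table alone.

Things in the scene. Friction and masses are not known exactly. Their poses are not given: they have to be found in the camera images.
- follower: Follower (inner lid), about 350 g, white plastic, loose: a disc 120 mm across, 14 mm thick, with a round upright post in its middle, 18 mm in diameter, its flat top 90 mm above the disc's underside. Origin: centre of the disc's underside; z up the post. Lifted by the post, it carries the cover nested on it.
- cover: Cover (outer lid), 250 g, metal, loose: plate 162 mm across, 6 thick, skirt at its edge down to z -8 mm, 154 mm inside; upright round neck, 48 mm outside, 24 mm bore, top at z +40 mm. The post passes freely through the bore. Origin: centre of the plate's underside, z up; 14 mm above the follower's origin when nested, 19 mm when both are seated on the mould (post then juts 31 mm out of the neck).
- mould: Steel mould, fixed: open round pot, 140 mm outer, 130 mm inner diameter, rim 85 mm up; yellow cheese inside, flat top 66 mm up; bar handles at its +y and -y sides, 45 mm up, reaching 92 mm from the axis. Origin: centre of its underside, z up. The follower enters with 5 mm play all round and rests on the cheese; the cover lies on the rim, its skirt outside (7 mm play all round).
- board: The small wooden board, fixed to the table, 180 by 180 mm, top 18 mm above the table; the double lid stands on it at the start. Origin: centre of its underside, at table height.
- small_cheese: Bystander: a small yellow cheese, 56 mm across, 36 mm high, loose. Origin: centre of its underside.
- cheese_wheel: Bystander: a cheese wheel, 124 mm across, 55 mm high, loose. Origin: centre of its underside.
- wax_jar: Bystander: an amber glass jar with a metal cap, 70 mm across, 90 mm high, loose. Origin: centre of its underside.
- brush: Bystander: a hand brush 200 mm long, lying on the table, loose. Origin: near its middle.

How it is judged (in metres and radians):
On the way, in this order (a step that is already met when the one before it is completed fails the run):
1. follower and cover are lifted together off the board, the cover still nested on the follower (z of follower in the frame of board above 0.05 m and z of cover in the frame of follower below 0.025 m and horizontal distance between cover and follower below 0.015 m and contact force between follower and the fingers above 0.5 N), for 0.2 s.
2. the follower rests on the cheese, the cover lies on the mould's rim, and the post is let go (z of follower in the frame of mould between 0.06 and 0.07 m and horizontal distance between follower and mould below 0.01 m and angle between each of follower, cover's own z axis and vertical below 0.06 rad and z of cover in the frame of mould between 0.08 and 0.091 m and horizontal distance between cover and mould below 0.013 m and contact force between the fingers and follower below 0.2 N), for 0.2 s.
At the end, for the whole second after the job is handed in: Ends holding the cover: gripped, still, within 15 degrees of level, plate 102 mm or more above the follower's underside, touching neither follower nor mould. Follower untouched on the cheese: within 10 mm of the axis, 6 mm of seated height, 3.4 degrees of level. Bystanders moved under 30 mm (z of follower in the frame of mould between 0.06 and 0.07 m and horizontal distance between follower and mould below 0.01 m and angle between follower's own z axis and vertical below 0.06 rad and z of cover in the frame of follower above 0.102 m and angle between cover's own z axis and vertical below 0.26 rad and contact force between the fingers and cover above 1 N and contact force between the fingers and follower below 0.2 N and contact force between cover and follower below 0.1 N and contact force between cover and mould below 0.1 N and linear speed of cover below 0.03 m/s and linear speed of follower below 0.02 m/s and not (distance of small_cheese from where it was at the start of the episode above 0.03 m) and not (distance of cheese_wheel from where it was at the start of the episode above 0.03 m) and not (distance of wax_jar from where it was at the start of the episode above 0.03 m) and not (distance of brush from where it was at the start of the episode above 0.03 m)); the arm keeps its last pose, push and grip.
It fails at once if the follower comes up more than 6 mm off the cheese while the cover is handled alone over the mould (horizontal distance between follower and mould below 0.03 m and z of follower in the frame of mould above 0.072 m and contact force between the fingers and cover above 2 N and contact force between the fingers and follower below 0.2 N).
It fails at once if the double lid is dropped on the mould (let go more than 35 mm too high) (horizontal distance between follower and mould below 0.06 m and z of follower in the frame of mould above 0.101 m and contact force between the fingers and follower below 0.2 N).
It fails at once if a bystander is pushed more than 30 mm (distance of any of small_cheese, cheese_wheel, wax_jar, brush from where it was at the start of the episode above 0.03 m).
It also fails if it takes over 58 s, if anything falls off the work surface, if the arm or the gripper's body presses on something with over 40 N, if the wrist force passes 120 N, or if a joint passes its speed limit or range.

## Working session

There is one attempt and no reset: what is moved stays moved. The work goes in short steps, Python scripts to look and compute and a tool call to move; the robot and the scene stay as the last step left them, time stands still between calls to the robot, and variables do not carry over. Pictures are saved under pics/ and viewed, about 8 in all and at most 12, crops included, and the job is handed in when it is done.

Besides the shell and the picture viewer there is one more tool, called as a command line: name --argument value ..., lists and objects as JSON in quotes. move_arm: Moves the arm, as the interface text tells. Its arguments: {"type":"object","properties":{"deltas":{"type":"array","items":{"type":"array"}},"squeeze":{"type":"number"}},"required":["deltas"]}

```bash
mkdir -p pics; cat > h.py <<'E'
import numpy as np, cv2
from cell import env
def grab(n):
    im,d=env.camera(n); c=env.get_calibration(n)
    f=im.shape[0]/2/np.tan(np.radians(c["vertical_fov"])/2)
    T=np.linalg.inv(np.array(c["camera_from_world"])); 
    v,u=np.indices(d.shape); 
    r=np.stack([(u-c["cx"])/f,(v-c["cy"])/f,np.ones(d.shape)],-1)
    P=(r*d[...,None])@T[:3,:3].T+T[:3,3]
    P[d==0]=np.nan
    return im,d,P,r@T[:3,:3].T,T[:3,3]
def save(n,im): cv2.imwrite("pics/"+n+".png",im[...,::-1])
def plane(R,C,u,v,z):
    k=R[int(round(v)),int(round(u))]; return C+k*(z-C[2])/k[2]
E
python3 - <<'E'
from h import *
ims=[]
for n in("top","side"):
    im,d,P,R,C=grab(n); save(n+"0",im); np.savez("/tmp/"+n,im=im,d=d,P=P,R=R,C=C); print(n,C,R[210,280])
s=env.observe(); print(s)
E
```

```text
top [ 479.23243355    3.28522773 1451.30702431] [ 0.08645904  0.00186295 -0.99625488]
side [ 572.10960722 -823.16071968  822.62677595] [ 0.04660064  0.71827752 -0.69428417]
{'t': 0.1, 'q': array([ 1.15498128,  0.39912   ,  0.0450215 ,  1.53773795, -0.0187203 ,
        1.20690191, -0.05067617]), 'dq': array([ 0.00156927, -0.00024681,  0.00067398, -0.00166121, -0.0004752 ,
        0.0013241 , -0.00040908]), 'joint_torque': array([ 4.41612487e-03, -4.76266479e+01,  1.37045860e+00, -2.54948652e+01,
        1.18769001e-02,  5.05902426e-03, -1.46766490e-05]), 'position': array([ 202.37070374, -617.11696231,  238.37289856]), 'eef_rot': array([ 8.09838305e-01, -5.86652502e-01, -7.34107918e-04, -4.72250052e-04]), 'wrist_force': array([-0.03422347, -0.1482813 ,  0.35336811]), 'wrist_torque': array([-0.02491769,  0.0135404 , -0.01940524]), 'gripper_width': 85.39039273540764}
```

View pics/top0.png

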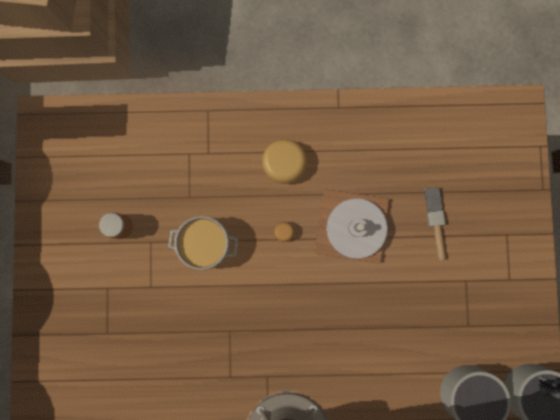

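View pics/side0.png

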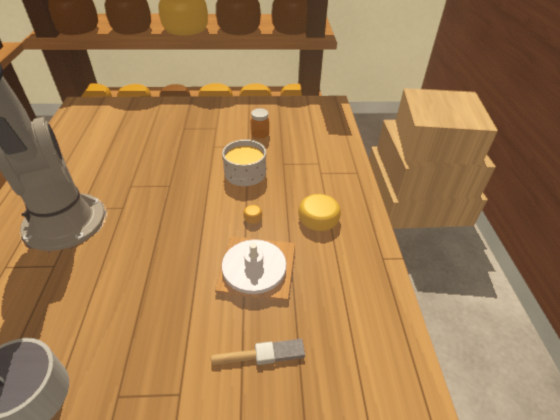

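The top view shows the lid at about (358,228) on the board and the mould at (203,243) with its handles. The small cheese is between them at (284,232), with the wheel at (284,162), the jar at (111,225) and the brush at (437,222). The side view agrees. Next I'll measure from the depth.

```bash
python3 - <<'E'
from h import *
def circ(Q): 
    (x,y),r=cv2.minEnclosingCircle(Q[:,:2].astype(np.float32)); return np.round([x,y,r],1),len(Q)
for n in("top","side"):
    D=np.load(f"/tmp/{n}.npz"); P=D["P"]; 
    v,u=np.indices(P.shape[:2])
    win={"top":dict(lid=(318,398,190,268),mould=(160,245,205,280),small=(268,300,215,250),wheel=(255,315,130,195),jar=(92,135,205,245)),
         "side":dict(lid=(215,295,232,300),mould=(215,275,135,190),small=(240,268,198,230),wheel=(290,350,190,235),jar=(245,275,105,140))}[n]
    for k,(a,b,c,e) in win.items():
        Q=P[c:e,a:b].reshape(-1,3); Q=Q[np.isfinite(Q[:,0])]
        print(n,k,"zpct",np.percentile(Q[:,2],[1,25,50,75,99,100]).round(0))
        bands=dict(lid=[(28,45),(66,80),(95,115)],mould=[(60,72),(78,92),(38,52)],small=[(25,45)],wheel=[(45,62)],jar=[(80,97)])[k]
        for lo,hi in bands:
            B=Q[(Q[:,2]>lo)&(Q[:,2]<hi)]
            if len(B)>3: print("  ",lo,hi,B.mean(0).round(1),circ(B), B.min(0).round(0),B.max(0).round(0))
    T=P[100:110,200:210].reshape(-1,3); print("table?",T.mean(0))
E
```

```text
top lid zpct [ -5.   3.  21.  38.  77. 116.]
   28 45 [ 548.4 -199.8   38.3] (array([ 548.9, -200.8,   81. ]), 2489) [ 470. -280.   28.] [ 628. -120.   45.]
   66 80 [ 548.2 -199.6   72.6] (array([ 548.7, -200.1,   23.9]), 198) [ 526. -223.   66.] [ 571. -177.   80.]
   95 115 [ 548.  -199.7  107.4] (array([ 549.1, -200.5,    9.2]), 40) [ 540. -210.   95.] [ 556. -191.  115.]
top mould zpct [-6. -0.  4. 65. 88. 92.]
   60 72 [517.  214.5  66.3] (array([517. , 210.7,  69.9]), 1780) [447. 142.  60.] [582. 281.  72.]
   78 92 [516.6 215.2  85. ] (array([516.9, 213.8,  70.3]), 337) [448. 146.  78.] [587. 282.  92.]
   38 52 [513.8 200.8  47.4] (array([519.3, 213.5,  93.9]), 174) [452. 120.  39.] [581. 307.  52.]
top small zpct [-6. -1.  2. 29. 41. 44.]
   25 45 [543.6  -3.3  35.1] (array([543.9,  -2.9,  27.4]), 306) [518. -28.  25.] [570.  24.  44.]
top wheel zpct [-6. -0.  4. 53. 61. 63.]
   45 62 [736.1  -8.8  54.2] (array([736.7,  -8.8,  59. ]), 1367) [679. -67.  45.] [795.  49.  62.]
top jar zpct [-6. -0.  4. 85. 96. 99.]
   80 97 [568.1 447.1  90.4] (array([566.6, 448.9,  32.5]), 43
[... 581 characters left out ...]
[448. 138.  60.] [586. 283.  72.]
   78 92 [517.6 208.5  82. ] (array([516. , 211.1,  71.8]), 210) [448. 140.  78.] [586. 282.  87.]
   38 52 [516.3 148.   45.4] (array([518.9, 182.5,  68.9]), 189) [451. 119.  38.] [585. 200.  52.]
side small zpct [-5. -2. -1. 21. 37. 39.]
   25 45 [544.2 -11.1  32.5] (array([544.2,  -7.7,  26.7]), 202) [518. -34.  25.] [570.  18.  39.]
side wheel zpct [-5. -2.  1. 50. 56. 57.]
   45 62 [736.5 -18.6  52.1] (array([738.1, -13.7,  57.9]), 839) [682. -70.  45.] [792.  43.  57.]
side jar zpct [-6. -2.  1. 56. 89. 92.]
   80 97 [568.5 441.8  86.7] (array([568.1, 445.5,  33. ]), 144) [539. 414.  80.] [597. 478.  92.]
table? [341.06812921 671.65206576  -2.49256342]
```

Lid axis is about (549,-201) and the mould about (517,213), so the offset is (-32,+414). Heights and radii match the sizes given. Next I'll move above the post.

move_arm --deltas '[[[40,48,0],0,1],[[85,102,0],0,1],[[130,157,0],0,1],[[175,211,-5],0,1],[[220,265,-10],0,1],[[265,319,-15],0,1],[[306,368,-20],0,1],[[346,417,-25],0,1]]' --squeeze 60

```text
t: 0.9
position: [458.5, -308.5, 224.2]
eef_rot: [0.81, -0.587, -0.0, 0.0]
wrist_force: [0.9, -0.4, 0.7]
gripper_width: 85.3
```

move_arm --deltas '[[[0,0,0],0,1],[[0,0,0],0,1],[[0,0,0],0,1]]'

```text
t: 1.2
position: [456.7, -311.4, 224.2]
eef_rot: [0.809, -0.587, -0.0, 0.001]
wrist_force: [0.5, 0.2, -0.1]
gripper_width: 85.1
```

move_arm --deltas '[[[30,36,-5],0,1],[[60,72,-10],0,1],[[92,110,-20],0,1],[[92,110,-20],0,1],[[92,110,-20],0,1],[[92,110,-20],0,1]]'

```text
t: 1.8
position: [548.5, -203.0, 204.4]
eef_rot: [0.809, -0.588, 0.0, 0.001]
wrist_force: [0.3, -0.4, 0.1]
gripper_width: 85.3
```

```bash
python3 - <<'E'
from h import *
s=env.observe(); print(s["position"],s["q"].round(2))
im,d,P,R,C=grab("side"); v=cv2.resize(im[130:310,180:360],None,fx=3.3,fy=3.3); save("s1",v)
E
```

```text
[ 548.51978482 -203.04331753  204.41987448] [ 0.46  0.32 -0.23  1.73  0.08  1.1  -1.05]
```

View pics/s1.png

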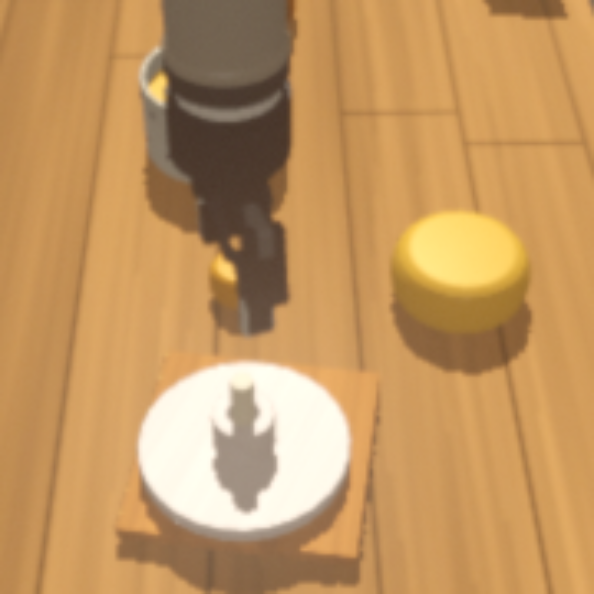

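The crop shows the open gripper above and behind the post, with nothing in the way. I'll descend until the TCP is at about z 90, which leaves the tips 10 mm above the neck.

move_arm --deltas '[[[0,1,-30],0,1],[[0,1,-55],0,1],[[0,1,-75],0,1],[[0,1,-95],0,1],[[0,1,-105],0,1],[[0,1,-114],0,1],[[0,1,-114],0,1],[[0,1,-114],0,1]]'

```text
t: 2.65
position: [550.2, -199.8, 91.2]
eef_rot: [0.81, -0.587, 0.001, -0.0]
wrist_force: [0.6, -0.2, -0.3]
gripper_width: 85.2
```

```bash
python3 - <<'E'
from h import *
s=env.observe(); print(s["position"],s["wrist_force"])
im,d,P,R,C=grab("side"); v=cv2.resize(im[190:310,195:315],None,fx=4,fy=4); save("s2",v)
Q=P[235:300,215:295].reshape(-1,3); B=Q[(Q[:,2]>28)&(Q[:,2]<45)]; print(cv2.minEnclosingCircle(B[:,:2].astype(np.float32)))
E
```

```text
[ 550.17133121 -199.78723363   91.23328412] [ 0.6359328  -0.16253335 -0.27207583]
((548.613037109375, -201.69387817382812), 82.59654998779297)
```

View pics/s2.png

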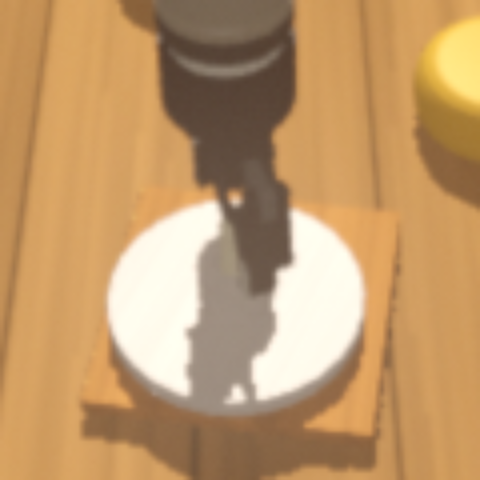

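The post sits between the two fingers. I'll close on it.

move_arm --deltas '[[[0,0,0],0,-0.2],[[0,0,0],0,-0.5],[[0,0,0],0,-0.7],[[0,0,0],0,-1],[[0,0,0],0,-1],[[0,0,0],0,-1],[[0,0,0],0,-1]]' --squeeze 70

```text
t: 3.4
position: [550.2, -200.0, 90.8]
eef_rot: [0.81, -0.587, 0.001, 0.0]
wrist_force: [1.0, -2.8, 1.3]
gripper_width: 15.5
```

```bash
python3 - <<'E'
from h import *
s=env.observe(); print(s["position"],s["wrist_force"],s["wrist_torque"],s["gripper_width"])
E
```

```text
[ 550.17594432 -200.03689944   90.81783959] [ 0.99229348 -2.78575654  1.33864342] [-0.38945059 -0.13433713  0.09898959] 15.536421281652048
```

move_arm --deltas '[[[0,0,3],0,-1],[[0,0,8],0,-1],[[0,0,15],0,-1],[[0,0,24],0,-1],[[0,0,34],0,-1],[[0,0,44],0,-1],[[0,0,54],0,-1],[[0,0,60],0,-1]]'

```text
t: 4.2
position: [550.4, -199.5, 152.1]
eef_rot: [0.81, -0.587, 0.001, -0.0]
wrist_force: [0.9, 0.2, -5.5]
gripper_width: 16.3
```

```bash
python3 - <<'E'
from h import *
s=env.observe(); print(s["position"],s["wrist_force"],s["wrist_torque"],s["gripper_width"])
im,d,P,R,C=grab("side"); v=cv2.resize(im[150:310,180:340],None,fx=3.5,fy=3.5); save("s3",v)
Q=P[180:300,205:305].reshape(-1,3); B=Q[(Q[:,2]>84)&(Q[:,2]<105)&(Q[:,1]>-320)]; print(B.mean(0),cv2.minEnclosingCircle(B[:,:2].astype(np.float32)))
E
```

```text
[ 550.39516277 -199.45208515  152.08623704] [ 0.86211444  0.23823434 -5.5194543 ] [ 0.0106555  -0.0573159  -0.01688662] 16.348805474517743
[ 549.43040492 -218.61909224   97.13514393] ((549.1673583984375, -201.64759826660156), 82.23616790771484)
```

View pics/s3.png

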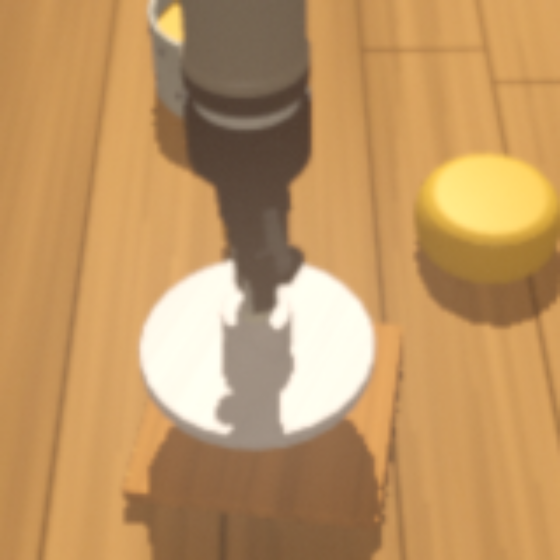

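Both parts came up together and level, at 5.5 N. Next I'll raise and carry them.

move_arm --deltas '[[[0,2,8],0,-1],[[0,7,18],0,-1],[[-1,15,28],0,-1],[[-2,26,38],0,-1],[[-3,40,46],0,-1],[[-4,56,52],0,-1],[[-6,74,55],0,-1],[[-7,93,55],0,-1]]'

```text
t: 5.05
position: [542.7, -104.3, 206.3]
eef_rot: [0.81, -0.586, 0.0, -0.0]
wrist_force: [-0.3, -0.2, -6.9]
gripper_width: 15.6
```

move_arm --deltas '[[[-2,20,0],0,-1],[[-4,40,0],0,-1],[[-6,60,0],0,-1],[[-7,80,0],0,-1],[[-9,100,0],0,-1],[[-10,120,0],0,-1],[[-12,140,0],0,-1],[[-13,160,0],0,-1]]'

```text
t: 5.85
position: [528.8, 56.0, 205.7]
eef_rot: [0.81, -0.586, -0.0, 0.0]
wrist_force: [-0.3, -0.4, -6.1]
gripper_width: 15.8
```

move_arm --deltas '[[[-1,20,0],0,-1],[[-3,40,0],0,-1],[[-5,60,0],0,-1],[[-6,80,0],0,-1],[[-8,98,0],0,-1],[[-9,114,0],0,-1],[[-10,128,0],0,-1],[[-11,138,0],0,-1]]'

```text
t: 6.65
position: [518.0, 193.8, 205.7]
eef_rot: [0.81, -0.586, -0.0, -0.0]
wrist_force: [0.6, 0.1, -5.5]
gripper_width: 15.7
```

move_arm --deltas '[[[0,8,0],0,-1],[[0,14,0],0,-1],[[-1,18,0],0,-1],[[-1,21,0],0,-1],[[-1,22,0],0,-1],[[-1,22,0],0,-1],[[-1,22,0],0,-1],[[-1,22,0],0,-1]]'

```text
t: 7.45
position: [517.9, 213.3, 205.5]
eef_rot: [0.81, -0.587, 0.0, 0.0]
wrist_force: [-0.4, 0.3, -6.7]
gripper_width: 15.6
```

```bash
cat > m.py <<'E'
from h import *
s=env.observe(); print(s["t"],s["position"],s["wrist_force"].round(1),s["wrist_torque"].round(2),s["gripper_width"],s["q"].round(2))
for n in("top","side"):
    im,d,P,R,C=grab(n); np.savez("/tmp/"+n+"1",im=im,P=P)
    Q=P.reshape(-1,3); Q=Q[np.isfinite(Q[:,0])]
    Q=Q[(abs(Q[:,0]-517)<120)&(abs(Q[:,1]-213)<120)&(Q[:,2]>95)]
    h=np.histogram(Q[:,2],np.arange(95,220,5)); print(n,list(zip(h[1],h[0])))
    z0=h[1][np.argmax(h[0][:13])]; B=Q[abs(Q[:,2]-z0-2.5)<9]; print(z0,np.median(B[:,2]),cv2.minEnclosingCircle(B[:,:2].astype(np.float32)),B.min(0),B.max(0))
    A=np.c_[B[:,:2],np.ones(len(B))]; print("tilt",np.linalg.lstsq(A,B[:,2],rcond=None)[0][:2])
E
python3 m.py; python3 -c "
import numpy as np,cv2
a=np.load('/tmp/top1.npz')['im'][200:290,150:270];b=np.load('/tmp/side1.npz')['im'][90:210,180:320]
cv2.imwrite('pics/c1.png',np.vstack([cv2.resize(a,(400,300)),cv2.resize(b,(400,300),)])[...,::-1])"
```

```text
7.45 [517.88824832 213.26610337 205.52523341] [-0.4  0.3 -6.7] [0.03 0.01 0.02] 15.638540910263433 [-0.09  0.29 -0.45  1.79  0.14  1.1  -1.85]
top [(np.int64(95), np.int64(0)), (np.int64(100), np.int64(0)), (np.int64(105), np.int64(0)), (np.int64(110), np.int64(0)), (np.int64(115), np.int64(0)), (np.int64(120), np.int64(0)), (np.int64(125), np.int64(0)), (np.int64(130), np.int64(0)), (np.int64(135), np.int64(1)), (np.int64(140), np.int64(7)), (np.int64(145), np.int64(173)), (np.int64(150), np.int64(875)), (np.int64(155), np.int64(339)), (np.int64(160), np.int64(13)), (np.int64(165), np.int64(3)), (np.int64(170), np.int64(1)), (np.int64(175), np.int64(3)), (np.int64(180), np.int64(7)), (np.int64(185), np.int64(22)), (np.int64(190), np.int64(5)), (np.int64(195), np.int64(0)), (np.int64(200), np.int64(1)), (np.int64(205), np.int64(0)), (np.int64(210), np.int64(0))]
150 153.0505743265312 ((517.0330200195312, 211.47756958007812), 80.720703125) [441.58655257 131.18477392 143.53855154] [596.93504878 253.12644988 161.42072076]
tilt [ 0.00081252 -0.00105693]
side [(np.int64(95), np.int64(0)),
[... 209 characters left out ...]
, (np.int64(135), np.int64(41)), (np.int64(140), np.int64(72)), (np.int64(145), np.int64(313)), (np.int64(150), np.int64(719)), (np.int64(155), np.int64(25)), (np.int64(160), np.int64(20)), (np.int64(165), np.int64(22)), (np.int64(170), np.int64(20)), (np.int64(175), np.int64(20)), (np.int64(180), np.int64(73)), (np.int64(185), np.int64(25)), (np.int64(190), np.int64(4)), (np.int64(195), np.int64(6)), (np.int64(200), np.int64(10)), (np.int64(205), np.int64(16)), (np.int64(210), np.int64(11))]
150 150.7343840489375 ((516.3163452148438, 210.7309112548828), 83.40904998779297) [436.15759243 127.44970431 143.52587231] [595.68266368 290.92965571 161.34812938]
tilt [-7.56679598e-05  5.22981540e-03]
```

View pics/c1.png

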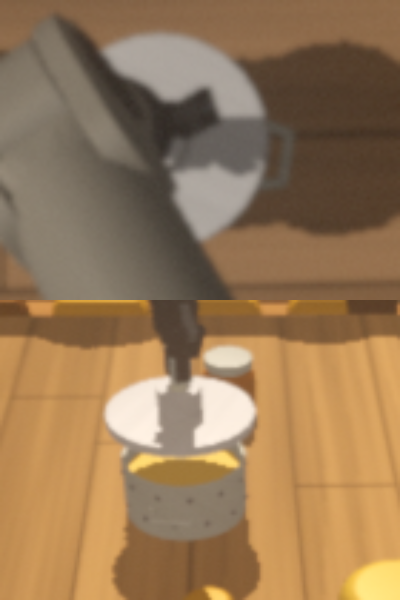

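The lid hangs level over the mould: the plate top is at z≈152.5, so there was no slip in the grip, and it is centred within about 1–2 mm. Seating needs a drop of about 67 mm. I'll go down in stages and watch the force.

move_arm --deltas '[[[1,1,-6],0,-1],[[1,1,-14],0,-1],[[1,1,-22],0,-1],[[1,1,-29],0,-1],[[1,1,-35],0,-1],[[1,1,-40],0,-1],[[1,1,-43],0,-1],[[1,1,-43],0,-1]]'

```text
t: 8.35
position: [518.5, 214.6, 162.1]
eef_rot: [0.81, -0.587, -0.0, 0.0]
wrist_force: [-0.3, -0.2, -6.5]
gripper_width: 15.9
```

move_arm --deltas '[[[0,0,-2],0,-1],[[0,0,-4],0,-1],[[0,0,-6],0,-1],[[0,0,-8],0,-1],[[0,0,-10],0,-1],[[0,0,-12],0,-1],[[0,0,-12],0,-1]]'

```text
t: 9.05
position: [518.5, 214.6, 150.1]
eef_rot: [0.81, -0.587, -0.0, 0.0]
wrist_force: [-1.0, -0.2, -6.5]
gripper_width: 15.8
```

The follower is inside the rim (underside at about 77) with no contact force. About 11 mm remains.

move_arm --deltas '[[[0,0,-2],0,-1],[[0,0,-4],0,-1],[[0,0,-6],0,-1],[[0,0,-8],0,-1],[[0,0,-9],0,-1],[[0,0,-10],0,-1],[[0,0,-10],0,-1]]'

```text
t: 9.75
position: [519.0, 214.8, 140.7]
eef_rot: [0.81, -0.587, 0.0, -0.0]
wrist_force: [-1.2, 0.1, -3.1]
gripper_width: 16.0
```

move_arm --deltas '[[[0,0,-1],0,-1],[[0,0,-1],0,-1],[[0,0,-1],0,-1]]'

```text
t: 10.05
position: [518.8, 214.7, 139.6]
eef_rot: [0.81, -0.587, 0.0, -0.0]
wrist_force: [0.5, 0.1, -3.4]
gripper_width: 15.8
```

```bash
python3 m.py | grep -v '^top \|^side '
```

```text
10.05 [518.80609198 214.74451519 139.58390499] [ 0.5  0.1 -3.4] [ 0.03 -0.01  0.02] 15.789804302723201 [-0.11  0.37 -0.44  1.85  0.19  0.97 -1.89]
95 96.1072458092683 ((523.125, 203.04525756835938), 76.12915802001953) [452.79811841 134.08565336  95.00442275] [593.40769564 248.14218727 103.78916371]
tilt [-0.00501213  0.00612767]
120 122.10297301932962 ((515.18994140625, 208.74107360839844), 26.233354568481445) [495.43292261 187.06966972 114.07600539] [539.27377492 231.11977484 131.4969068 ]
tilt [-0.00517981  0.07639867]
```

The load fell to about 3.4 N, so the cover's weight is on the rim and only the follower is still hanging. I'll lower in 1 mm steps.

move_arm --deltas '[[[0,0,-1],0,-1],[[0,0,-1],0,-1],[[0,0,-1],0,-1]]'

```text
t: 10.45
position: [518.9, 214.7, 138.8]
eef_rot: [0.81, -0.587, 0.0, -0.0]
wrist_force: [-0.0, -0.6, 0.0]
gripper_width: 15.6
```

move_arm --deltas '[[[0,0,-1],0,-1],[[0,0,-1],0,-1],[[0,0,-1],0,-1]]'

```text
t: 10.75
position: [519.0, 214.8, 138.8]
eef_rot: [0.81, -0.587, 0.0, -0.0]
wrist_force: [-2.9, -1.6, 5.0]
gripper_width: 15.9
```

The follower is seated at TCP z 138.8, as predicted, and the force now pushes up. I'll ease off 1 mm and release.

move_arm --deltas '[[[0,0,1],0,-1],[[0,0,1],0,-0.5],[[0,0,1],0,-0.3],[[0,0,1],0,0],[[0,0,1],0,0.5],[[0,0,1],0,1],[[0,0,1],0,1],[[0,0,1],0,1]]'

```text
t: 11.55
position: [518.8, 214.7, 138.5]
eef_rot: [0.81, -0.587, 0.0, 0.0]
wrist_force: [0.0, -0.3, 0.3]
gripper_width: 85.6
```

move_arm --deltas '[[[0,0,5],0,1],[[0,0,15],0,1],[[0,0,30],0,1],[[0,0,50],0,1],[[0,0,70],0,1],[[0,0,80],0,1],[[0,0,80],0,1]]'

```text
t: 12.25
position: [520.0, 215.4, 221.0]
eef_rot: [0.81, -0.587, 0.001, -0.002]
wrist_force: [-0.1, 0.3, 1.0]
gripper_width: 85.4
```

```bash
cat > m2.py <<'E'
from h import *
s=env.observe(); print(s["t"],s["position"],s["wrist_force"].round(1),s["gripper_width"])
for n in("top","side"):
    im,d,P,R,C=grab(n); np.savez("/tmp/"+n+"2",im=im,P=P)
    Q=P.reshape(-1,3); Q=Q[np.isfinite(Q[:,0])]
    Q=Q[(abs(Q[:,0]-517)<90)&(abs(Q[:,1]-213)<90)]
    for lo,hi in((84,102),(115,135),(143,165)):
        B=Q[(Q[:,2]>lo)&(Q[:,2]<hi)&(np.hypot(Q[:,0]-517,Q[:,1]-213)<(90 if lo<90 else 30))]
        if len(B)>5: print(n,len(B),np.median(B[:,2]),cv2.minEnclosingCircle(B[:,:2].astype(np.float32)),B.min(0).round(),B.max(0).round())
        if lo==84 and len(B)>20: print("tilt",np.linalg.lstsq(np.c_[B[:,:2],np.ones(len(B))],B[:,2],rcond=None)[0][:2])
E
python3 m2.py; python3 -c "
import numpy as np,cv2
a=np.load('/tmp/top2.npz')['im'][200:290,150:270];b=np.load('/tmp/side2.npz')['im'][90:210,180:320]
cv2.imwrite('pics/c2.png',np.vstack([cv2.resize(a,(400,300)),cv2.resize(b,(400,300),)])[...,::-1])"
```

```text
12.25 [519.96761143 215.37308242 221.00210464] [-0.1  0.3  1. ] 85.44467667967355
top 1340 91.4897191343905 ((517.3936157226562, 213.17718505859375), 80.7002182006836) [440. 134.  84.] [597. 263. 102.]
tilt [-1.73475913e-03  7.65221697e-05]
top 72 125.06540278227976 ((509.5157165527344, 201.25294494628906), 17.477439880371094) [494. 190. 115.] [524. 216. 133.]
side 1029 89.0839731360985 ((516.7329711914062, 210.9456024169922), 82.82926940917969) [439. 129.  84.] [596. 290. 102.]
tilt [0.00056481 0.00184952]
side 118 122.7316125987835 ((517.18505859375, 209.80203247070312), 26.373037338256836) [496. 186. 115.] [539. 233. 134.]
side 31 151.7807155271571 ((516.9714965820312, 211.94241333007812), 9.736602783203125) [509. 203. 143.] [525. 220. 156.]
```

View pics/c2.png

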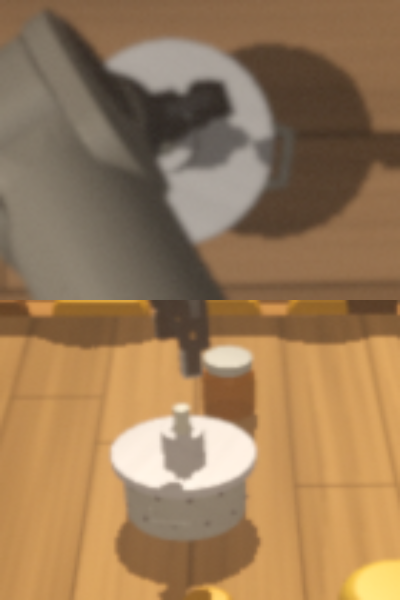

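The double lid is seated: the plate top is at z≈91 and level, and the post top is at about 156. In TCP terms the axis is at about (518.7,213.7). I'll descend to the neck with the TCP at about 101, which keeps the palm about 9 mm above the post.

move_arm --deltas '[[[-1,-1,-20],0,1],[[-1,-1,-45],0,1],[[-1,-1,-65],0,1],[[-1,-1,-82],0,1],[[-1,-1,-95],0,1],[[-1,-1,-105],0,1],[[-1,-1,-112],0,1],[[-1,-1,-112],0,1]]'

```text
t: 13.15
position: [517.3, 213.5, 105.7]
eef_rot: [0.81, -0.587, -0.0, 0.001]
wrist_force: [-0.3, -0.3, -0.1]
gripper_width: 85.4
```

move_arm --deltas '[[[0,0,-3],0,1],[[0,0,-5],0,1],[[0,0,-7],0,1],[[0,0,-7],0,1]]'

```text
t: 13.55
position: [517.8, 213.7, 99.5]
eef_rot: [0.81, -0.587, 0.0, 0.0]
wrist_force: [0.3, -0.9, 0.9]
gripper_width: 85.3
```

move_arm --deltas '[[[0,0,1],0,0.6],[[0,0,1],0,0.4],[[0,0,1],0,0.2],[[0,0,1],0,0],[[0,0,1],0,-0.4],[[0,0,1],0,-0.4],[[0,0,1],0,-0.4]]' --squeeze 50

```text
t: 14.25
position: [517.9, 214.0, 101.1]
eef_rot: [0.81, -0.587, 0.0, -0.0]
wrist_force: [-2.5, -0.0, 5.0]
gripper_width: 47.0
```

```bash
python3 m2.py
```

```text
14.25 [517.90794531 214.04650432 101.09340883] [-2.5 -0.   5. ] 46.99197732541339
top 1088 91.4848879403113 ((522.197265625, 205.28253173828125), 79.76656341552734) [452. 133.  84.] [597. 249. 101.]
tilt [-0.00509942  0.00342307]
side 993 88.9326258930414 ((517.75634765625, 209.87710571289062), 81.89217376708984) [439. 131.  84.] [596. 284. 102.]
tilt [-0.00117401  0.00215396]
side 52 122.1375647771768 ((509.875, 210.3171844482422), 28.045106887817383) [496. 184. 116.] [518. 237. 134.]
side 20 158.21789278149254 ((509.6265869140625, 207.94558715820312), 25.23452377319336) [494. 184. 145.] [520. 232. 165.]
```

It grips the neck at 47 mm. I'll firm the grip and lift slowly, straight up.

move_arm --deltas '[[[0,0,0],0,-0.5],[[0,0,0],0,-0.5],[[0,0,1],0,-0.5],[[0,0,3],0,-0.5],[[0,0,5],0,-0.5],[[0,0,7],0,-0.5],[[0,0,9],0,-0.5],[[0,0,11],0,-0.5]]' --squeeze 70

```text
t: 15.15
position: [517.7, 213.6, 111.6]
eef_rot: [0.81, -0.587, 0.0, 0.0]
wrist_force: [0.9, -0.9, -3.4]
gripper_width: 46.4
```

```bash
python3 m2.py; python3 -c "
import numpy as np,cv2
b=np.load('/tmp/side2.npz')['im'][90:210,180:320]
cv2.imwrite('pics/c3.png',cv2.resize(b,(560,480))[...,::-1])"
```

```text
15.15 [517.73629922 213.64368203 111.58139648] [ 0.9 -0.9 -3.4] 46.38150264420056
top 611 100.22338766067537 ((519.3067626953125, 209.27273559570312), 80.29695129394531) [450. 132.  88.] [598. 250. 102.]
tilt [-0.00302771  0.01044768]
side 1030 99.2989732408293 ((518.1160888671875, 210.6611785888672), 82.9301528930664) [438. 128.  85.] [596. 287. 102.]
tilt [-0.00145409  0.02652204]
side 61 131.15731837969486 ((516.8382568359375, 210.86431884765625), 27.772687911987305) [496. 183. 116.] [539. 234. 135.]
side 15 150.5088093242125 ((510.68743896484375, 211.50682067871094), 26.69917869567871) [496. 185. 143.] [515. 238. 159.]
```

View pics/c3.png

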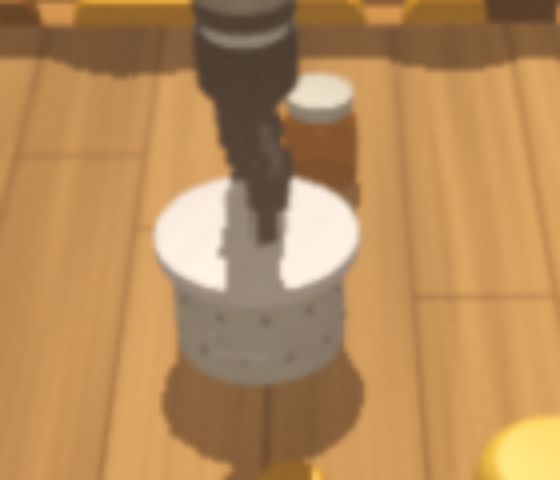

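The cover rose 10 mm and is level. The load is about 3 N, so the follower (3.4 N more) stayed down. I'll keep lifting.

move_arm --deltas '[[[0,0,3],0,-0.5],[[0,0,7],0,-0.5],[[0,0,11],0,-0.5],[[0,0,15],0,-0.5],[[0,0,20],0,-0.5],[[0,0,25],0,-0.5],[[0,0,30],0,-0.5],[[0,0,35],0,-0.5]]'

```text
t: 16.05
position: [517.8, 213.7, 147.0]
eef_rot: [0.81, -0.587, 0.0, -0.0]
wrist_force: [-0.8, 0.1, -2.7]
gripper_width: 46.5
```

move_arm --deltas '[[[0,0,6],0,-0.5],[[0,0,14],0,-0.5],[[0,0,24],0,-0.5],[[0,0,34],0,-0.5],[[0,0,44],0,-0.5],[[0,0,54],0,-0.5],[[0,0,64],0,-0.5],[[0,0,74],0,-0.5]]'

```text
t: 16.85
position: [517.8, 213.7, 221.4]
eef_rot: [0.81, -0.587, 0.0, -0.0]
wrist_force: [0.2, 0.1, -2.9]
gripper_width: 46.6
```

move_arm --deltas '[[[0,0,8],0,-0.5],[[0,0,13],0,-0.5],[[0,0,15],0,-0.5],[[0,0,15],0,-0.5],[[0,0,15],0,-0.5],[[0,0,15],0,-0.5],[[0,0,15],0,-0.5],[[0,0,15],0,-0.5]]'

```text
t: 17.65
position: [517.7, 213.7, 235.3]
eef_rot: [0.81, -0.587, -0.0, 0.0]
wrist_force: [0.4, 0.3, -3.0]
gripper_width: 46.4
```

```bash
python3 - <<'E'
from h import *
s=env.observe(); print(s["t"],s["position"],s["wrist_force"].round(1),s["gripper_width"],abs(s["dq"]).max())
for n in("side","top"):
    im,d,P,R,C=grab(n); save(n+"_end",cv2.resize(im[60:250,150:370],(660,570)))
    Q=P.reshape(-1,3); Q=Q[np.isfinite(Q[:,0])]
    Q=Q[np.hypot(Q[:,0]-517,Q[:,1]-213)<90]
    B=Q[abs(Q[:,2]-217)<14]; print(n,len(B),np.median(B[:,2]),cv2.minEnclosingCircle(B[:,:2].astype(np.float32)),np.linalg.lstsq(np.c_[B[:,:2],np.ones(len(B))],B[:,2],rcond=None)[0])
    B=Q[(Q[:,2]>145)&(Q[:,2]<165)&(np.hypot(Q[:,0]-517,Q[:,1]-213)<30)]; print("post",len(B),B.max(0) if len(B) else 0,B.mean(0))
    B=Q[(Q[:,2]>72)&(Q[:,2]<88)]; print("disc/rim",len(B),np.median(B[:,2]) if len(B) else 0)
    if n=="side":
        W=dict(small=(240,268,198,230,25,45),wheel=(290,350,190,235,45,62))
        for k,(a,b,c,e,lo,hi) in W.items():
            q=P[c:e,a:b].reshape(-1,3); q=q[(q[:,2]>lo)&(q[:,2]<hi)]; print(k,q.mean(0))
E
```

```text
17.65 [517.66231968 213.65862437 235.29043819] [ 0.4  0.3 -3. ] 46.42363480991252 0.00199111591911787
side 1167 222.7935003386117 ((517.4970092773438, 209.9320068359375), 82.5975570678711) [-2.03711726e-03  2.95208216e-02  2.17406643e+02]
post 27 [524.93185044 218.76160551 156.38404806] [517.49250613 209.0557963  151.64893475]
disc/rim 902 78.30068534347231
small [544.27349382 -10.74028674  32.51738639]
wheel [736.58250651 -18.26654917  52.08960597]
top 1467 225.54327587695798 ((519.792236328125, 207.19589233398438), 80.8048095703125) [-1.76240317e-03  7.41982849e-03  2.25090918e+02]
post 0 0 [nan nan nan]
disc/rim 28 81.14719807131928<stdin>:8: RuntimeWarning: Mean of empty slice.
  ret = um.true_divide(
```

View pics/side_end.png

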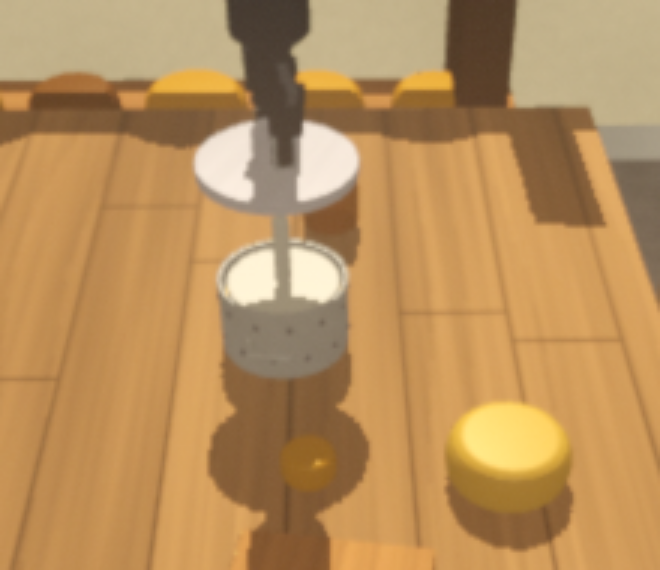

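The cover is held level with its plate at about z 219, some 153 mm above the follower. The follower lies in the mould with its post top at 156, as it should when seated. I'll hand in.

```bash
python3 -c "
from cell import env
print(env.close_job())"
```

```text
the job is handed in; nothing more can be done
None
```

The job is done and handed in at about 17.8 s of robot time; the system reports no verdict. I lifted the double lid by the post, carried it over and lowered it into the mould. It was seated when the load dropped first to the follower's weight and then to zero, at the predicted height, and I let go of the post there. I then gripped the cover by its neck and lifted it straight up.

- **Cover:** it is held still and about level (1–2° tilt measured), with the plate about 153 mm above the follower's underside and a steady load of about 3 N.
- **Follower:** the post top is at z≈156, the seated height, and centred within about 2 mm of the mould's axis. I didn't measure its tilt separately; it looks level in the picture.
- **Bystanders:** the small cheese and the cheese wheel measured within 0.5 mm of where they started. I didn't measure the jar or the brush again, but nothing came near them.
- **Disagreements:** the two cameras differed by 2–3 mm, in y and in height. The post read 15.5–16 mm wide in the grip instead of 18 mm, and the neck 46.5 mm instead of 48 mm. Neither grip slipped.

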